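Quick spin: switch on, shut the lid, hold the short-spin key

ROBOT

A 7-joint arm with a two-finger parallel gripper is mounted at the origin on a cart in front of the work surface, level with it; the furniture and walls round the work are solid. World frame = base frame: x ahead of the robot, y to its left, z up, the work surface at z = 0. Lengths are in m, angles in rad, forces in N, time in s.
With the tool pointing down it reaches from about 0.35 to 0.9 m from the base axis. Payload 8.1 kg.
Tool frame: the origin (TCP) lies midway between the tips of the shut fingers; the grasp point (between the pads) lies 19 mm behind it; z points along the fingers, y is the line along which they close (so a half turn about z gives the same grasp; the last joint's range is limited). The gripper opens to 92 mm and grips with 3 to 60 N. Pads are 19 mm wide; open, the fingers measure 130 mm over their backs; the gripper's body (75 mm by 190 mm) begins 47 mm behind the grasp point.
Start: joints at [1.214, 0.434, 0.025, 1.573, -0.012, 1.134, -0.075], TCP at [0.157, -0.605, 0.227] pointing down, gripper open.
Joint ranges: [-2.62, 2.62], [-0.44, 2.09], [-1.27, 1.32], [0.08, 2.57], [-1.32, 4.46], [0.12, 2], [-2.74, 2.74]. Speed limits (rad/s): [2.22, 2.22, 3.01, 3.01, 3.14, 3.14, 3.14].

INTERFACE

Orientations are given as a rotation vector (axis times angle).
In Python, from cell import observe, get_image, camera_model, sign_off, recognise, silhouettes gives the robot as it stands.
- The arm moves only by the tool apply_moves, never from a script. Its argument "motion" is a list of rows, each an object of numbers: "x", "y", "z": the shift along the world's x, y, z in cm; "yaw": the turn about the world's z in degrees; "hand": the opening, from -1 (shut) to 1 (fully open), so that 0 is half open. In form: [{"x": .., "y": .., "z": .., "yaw": .., "hand": ..}, ...]. A call has 1 to 10 rows; each row is the pose to reach, as a shift and turn from the pose commanded when the call began; what a row does not reach only later rows make up. A row lasts 1/8 s, in which the tool goes at most 62.5 mm and 10.7 degrees, less where a joint would pass 70% of its speed; a pose out of reach is approached as far as the arm can. A call with a gripper value outside its range is refused whole. The fingers move at their own pace and stop on an object; "newtons" is the grip in N (left out, the last holds). Time passes only in rows, so rows that repeat a pose let the fingers close. It gives the time, the measured TCP pose, the force, the opening and the grip force at its end, in the units of the state.
- observe(): the state, without advancing time (a new reading comes with each control period).
- get_image(name): name is "scene" or "side" or "wrist"; returns the picture (480x640x3 uint8, blue, green, red); there is no depth.
- camera_model(name): a dict with "camera_matrix" (3x3 intrinsics, pixels), "T" (4x4, takes a point from camera to world coordinates). Camera axes: x right, y up, looking along -z (the intrinsics and any distortion apply to the point x, -y, -z); pixel columns grow to the right and rows downward; lengths in m; the calibration is good to about 2 mm. The wrist camera is an equidistant fisheye: a pixel r from the principal point sees the ray r / f radians off the axis. A picture is of the moment at which its call begins: read the wrist's pose just before it. camera_model takes no time and is no camera call; for the wrist camera it gives the pose at the moment of the call.
- sign_off(): hands the job in; it is judged then, once.
Trained networks look in the newest picture that a camera, given by its name, has taken for a name from the list of things; names that differ only in an ending like _2 or _b are one class to them, and where a whole thing is asked for, a point or a joint stands for the part that bears it (a point fixed in the world has none). Each returns a list of dicts, best first, with "p" (0 to 1); they miss things now and then, are a little off and sometimes report something else, mostly with a low value. They report only what shows in the picture. A call takes as long as a camera call.
- recognise(query, camera): "rect" ([left, top, right, bottom] in pixels, round what is visible of it).
- silhouettes(query, camera): "mask" (480x640 bool, what is visible of it) and "rect" ([left, top, right, bottom] in pixels, round what is visible of it).
The state is a dict: "clock": time; "joints": joint angles; "dq": joint speeds; "joint_efforts": joint torques, N m; "position": TCP position; "ee_rot": TCP orientation; "force": force on the tool from outside, world axes, zero at the start; "ft_torque": the same for the moment, N m; "width": opening from 0.0 (shut) to 1.0 (fully open); "gripper_force": force on a finger pad.
Only numpy, scipy, OpenCV 4.12 (cv2) and the standard library are available. Lean on these libraries where they do the work, as an engineer would, in place of code of your own. Each camera call takes 0.05 s, during which the arm holds its last target. There are 200 camera calls.

TASK

Give the tubes in the white centrifuge with the open lid a quick spin with closed fingertips, gripping and lifting nothing: first switch it on by pressing down the raised half of the rocker switch on its sloping console (the lid lock only works with the power on), then push its open lid down, without slamming it, until it is fully shut. Last press the long bar-shaped short-spin key right down and keep it down, for the rotor turns only while that key is held; the program finishes while still holding it. Press no other key, and leave everything round the centrifuge standing where it is.

Things in the scene. Friction and masses are not known exactly. Their poses are not given: they have to be found in the camera images.
- centrifuge: white microcentrifuge, fixed to the worktop, 315 mm deep, 215 mm wide, 118 mm high with lid shut; origin on the worktop under its middle; x points from its front (console, robot side) to its rear (lid hinge), y to the left seen from the robot, z up. Round drum 192 mm across, axis 45 mm behind the origin, rim 94 mm high, tubes inside
- panel_mid (a point): centre of the grey console panel's top, 116 mm deep, 214 mm wide, rising to the rear at 0.26 rad; z is its normal, x up the slope, y to the left. Along y from the left: black rocker at +78 mm, two small square keys at +34 and +7 mm, round key at -22 mm, long bar key at -68 mm; keys 20 mm in front of the centre; a dark display behind them
- power_rocker (a joint): mains rocker, rad: 0 off (far half raised, near half down), 0.32 on (far half down, parallel to the panel). An over-centre spring snaps it to either end; about 4 N pressed on the raised far end tips it over and it stays.
- rocker_on_end (a point): point on top of the rocker's raised far half, on its centre line, 16.5 mm behind the pivot, 3 mm from the half's end; it moves with the rocker (about 5 mm down when switched on). The paddle is 38 mm long (front to rear) and 21 mm wide; pressed down, the half still stands about 5 mm above the panel. The point's axes are the rocker's.
- lid (a joint): lid hinge, rad: 0 fully shut, grows as the lid opens, starts at 0.65 to 0.95; its stiff friction hinge stays where it is left, and closing it takes less than 3 N at the lid's front edge. It counts as shut below 0.04.
- lid_hinge (a point): middle of the lid's hinge axis, which runs along the centrifuge's y, 150 mm behind its origin and 100 mm above the worktop
- lid_push (a point): point on the outer (upper) face of the lid on its middle line, 175 mm from the hinge axis and 25 mm inside the round lid's front edge (a lip 46 mm wide stands 7 to 12 mm out from it); moves with the lid. With the lid shut it lies 110 mm above the worktop. The lid is a grey disc 191 mm across and 13 to 18 mm thick with a small lip at its front.
- short_key (a joint): short-spin key (the bar-shaped one at the right), m: 0 up, 0.004 right down; springs back when released, takes 2.4 N to start and 4.8 N at the bottom; counts as held down beyond 0.0028
- short_key_top (a point): centre of the top of the bar-shaped short-spin key, 40 mm wide (across the panel), 17 mm deep, standing 6 mm above the panel; its z axis is the panel's normal, and the key travels against it; its x runs up the slope to the rear
- start_key (a joint): round start key, 22 mm across, between the square keys and the bar, m: 0 up, 0.004 right down; not to be pressed
- time_down_key (a joint): right one of the two small square time keys, 13 mm, m: 0 up, 0.004 right down; not to be pressed
- time_up_key (a joint): left one of the two small square time keys (next to the rocker), 13 mm, m: 0 up, 0.004 right down; not to be pressed
- red_rack: red microtube rack 76x112x34 mm with four capped tubes in it (the tallest 90 mm high), at the right of the centrifuge; origin under its middle; bystander
- carton: small reagent carton 32x46x62 mm, standing at the left of the centrifuge; origin under its middle; bystander
- cup: small white weighing cup upside down, 31 mm across, 32 mm high, at the left of the centrifuge; origin under its middle; bystander
- pen: pen 138 mm long, 11 mm high, lying on the worktop in front of the centrifuge; origin under its middle; bystander
- plate: white 96-well plate 85x128x15 mm at the right front; origin under its middle; bystander
- calculator: desk calculator 150x102x21 mm at the left front; origin under its middle; bystander

How it is judged:
By the outcome, as a careful person would: the job done as asked, in the order asked, and still so for the second after the job is handed in, while the arm keeps its last pose, push and grip.
It also fails if it takes over 51 s, if anything falls off the work surface, if the arm or the gripper's body presses on something with over 40 N, if the wrist force passes 120 N, or if a joint passes its speed limit or range.

## Working session

There is one attempt and no reset: what is moved stays moved. The work goes in short steps, Python scripts to look and compute and a tool call to move; the robot and the scene stay as the last step left them, time stands still between calls to the robot, and variables do not carry over. Pictures are saved under pics/ and viewed, at most 10 in all, crops included, and the job is handed in when it is done.

Besides the shell and the picture viewer there is one more tool, called as name(argument=value, ...), one argument or row to a line, values as JSON. apply_moves: Moves the arm, as the interface text tells. Its arguments: {"type":"object","properties":{"motion":{"type":"array","items":{"type":"object","properties":{"x":{"type":"number"},"y":{"type":"number"},"z":{"type":"number"},"yaw":{"type":"number"},"hand":{"type":"number"}}}},"newtons":{"type":"number"}},"required":["motion"]}

```bash
mkdir -p pics
python3 - <<'E'
from cell import *
import cv2
for c in ("scene","side"):
    cv2.imwrite(f"pics/{c}0.png",get_image(c))
    m=camera_model(c);print(c,m)
    for q in ("centrifuge","power_rocker","short_key","lid","start_key"):
        print(q,[(r["p"],r["rect"]) for r in recognise(q,c)][:2])
print(observe())
E
```

```text
scene {'camera_matrix': array([[538.97105373,   0.        , 322.27879403],
       [  0.        , 538.97105373, 237.81775635],
       [  0.        ,   0.        ,   1.        ]]), 'T': array([[-8.74322146e-01,  3.58531386e-01, -3.27133046e-01,
         1.83088553e-01],
       [-4.85345996e-01, -6.45567840e-01,  5.89645171e-01,
         7.26133765e-01],
       [ 2.19726622e-04,  6.74312546e-01,  7.38446032e-01,
         1.00750348e+00],
       [ 0.00000000e+00,  0.00000000e+00,  0.00000000e+00,
         1.00000000e+00]])}
centrifuge [(0.64, [224.7, 179.9, 378.7, 325.8])]
power_rocker [(0.57, [318.4, 291.2, 337.0, 308.9])]
short_key [(0.43, [348.3, 248.7, 360.4, 263.3])]
lid [(0.98, [231.0, 181.4, 292.5, 244.3])]
start_key [(0.64, [343.2, 263.6, 353.6, 274.2]), (0.6, [225.4, 180.9, 374.7, 322.7])]
side {'camera_matrix': array([[558.12799444,   0.        , 319.68771439],
       [  0.        , 558.12799444, 244.35294692],
       [  0.        ,   0.        ,   1.        ]]), 'T': array([[-0.90196993,  0.15174159, -0.40425825,  0.04706928],
       [-0.43179102, -0.32259739,  0.84231078,  1.
[... 366 characters left out ...]
, 263.8])]
{'clock': 0.6, 'joints': array([ 1.21437671,  0.4344646 ,  0.0250372 ,  1.57323278, -0.01161278,
        1.13395934, -0.07506937]), 'dq': array([ 0.00047053,  0.00054325,  0.00014998, -0.00091595,  0.00015429,
       -0.00012929, -0.00049082]), 'joint_efforts': array([-5.89366100e-04, -6.67335176e+01,  9.83731672e-01, -3.14689565e+01,
       -6.06080471e-02,  3.29498970e-02,  6.51028381e-05]), 'position': array([ 0.15689958, -0.60499878,  0.22675157]), 'ee_rot': array([3.11626356e+00, 3.97472965e-01, 2.23481435e-06]), 'force': array([-0.71655802,  0.38273742,  1.22006159]), 'ft_torque': array([0.0108091 , 0.01950324, 0.00263996]), 'gripper_force': 0.0, 'width': 0.9998921704540675}
```

Run:
```python
import cv2
a=cv2.imread("pics/scene0.png")[160:345,180:420];cv2.imwrite("pics/a.png",cv2.resize(a,None,fx=3.2,fy=3.2,interpolation=2))
a=cv2.imread("pics/side0.png")[160:340,190:430];cv2.imwrite("pics/b.png",cv2.resize(a,None,fx=3.2,fy=3.2,interpolation=2))
```

```text
(no output)
```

View pics/a.png

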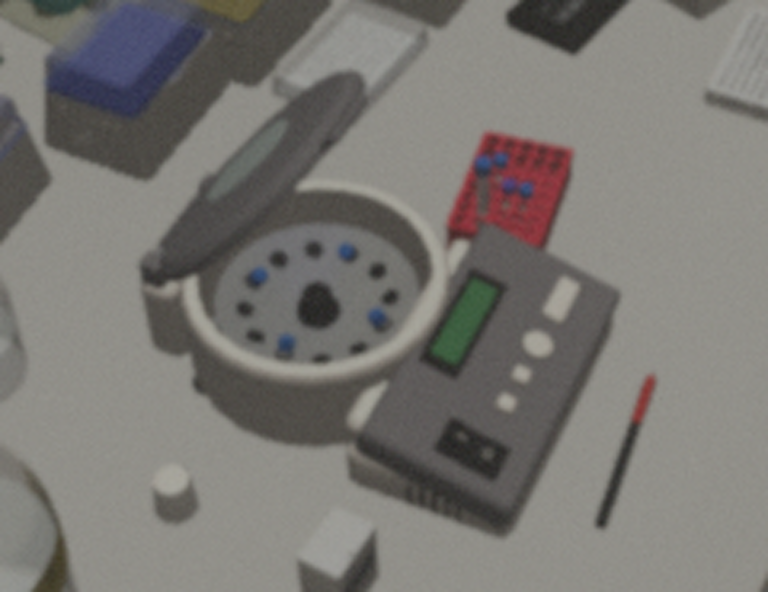

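View pics/b.png

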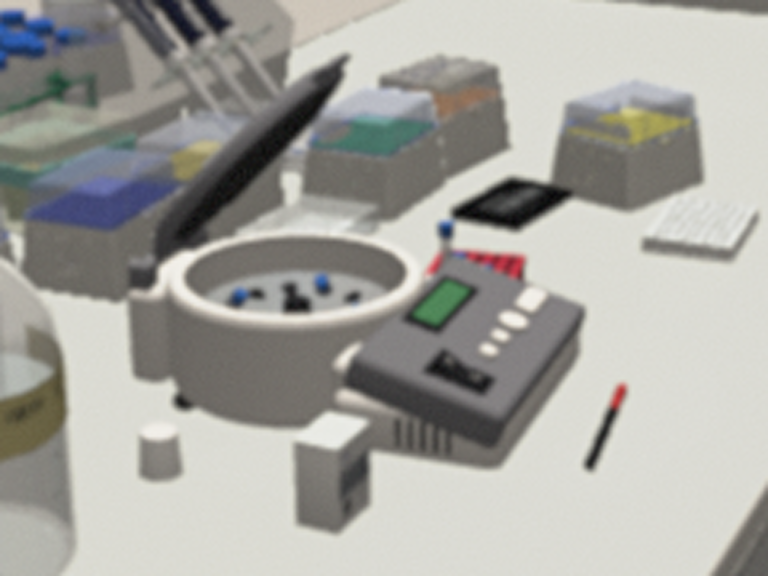

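View pics/scene0.png

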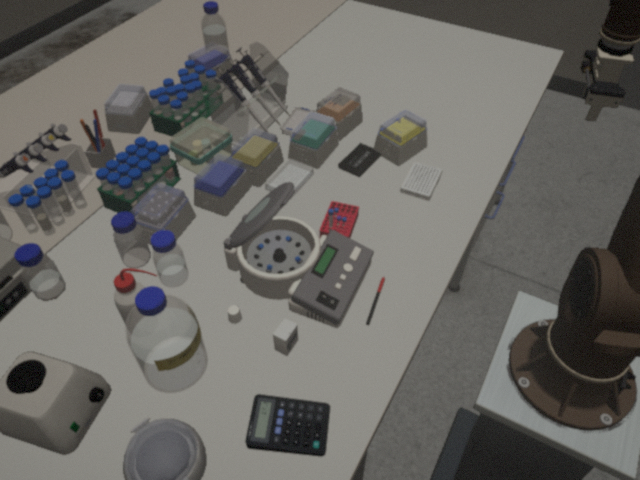

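```bash
cat > h.py <<'E'
import numpy as np
from cell import *
def proj(m,P):
    P=np.atleast_2d(P);K=m["camera_matrix"];T=m["T"]
    c=(P-T[:3,3])@T[:3,:3];v=np.c_[c[:,0],-c[:,1],-c[:,2]]
    return (v@K.T)[:,:2]/v[:,2:]
def rz(a): return np.array([[np.cos(a),-np.sin(a),0],[np.sin(a),np.cos(a),0],[0,0,1]])
s=0.26
RY=np.array([[np.cos(s),0,-np.sin(s)],[0,1,0],[np.sin(s),0,np.cos(s)]]) # x up slope
E
python3 - <<'E'
from h import *
from scipy.optimize import least_squares
S=camera_model("scene");D=camera_model("side")
L=np.array([[-.02,-.068,.006],[-.02,-.022,.006],[-.02,.007,.005],[-.02,.034,.005],[-.02,.078,.008]])
u={'S':np.array([[355.3,253.1],[348.1,267.5],[343.1,276.6],[338.4,285.6],[327.5,299.7]]),'D':np.array([[356.25,253.4],[350.3,260],[346.6,264.7],[342.5,269.1],[333.75,275.9]])}
th=np.linspace(0,2*np.pi,361)
circ=np.c_[.045+.096*np.cos(th),.096*np.sin(th),0*th+.09]
def f(p,full=False):
    x,y,a,h,px,lid=p;R=rz(a);o=np.array([x,y,0])
    W=(L@RY.T+[px,0,h])@R.T+o
    r=[]
    for m,k,lr,tip in((S,'S',(237.2,320),(291,183)),(D,'D',(242.5,322.5),(298.4,178.1))):
        r.append((proj(m,W)-u[k])[:4].ravel())
        c=proj(m,circ@R.T+o)[:,0]
        r.append(.5*np.array([c.min()-lr[0],c.max()-lr[1]]))
        t=np.array([.15-.208*np.cos(lid),0,.1+.208*np.sin(lid)+.008*np.cos(lid)])
        r.append(.5*(proj(m,R@t+o)[0]-tip))
    return np.concatenate(r)
q=least_squares(f,[.6,0,0,.07,-.1,.8])
np.set_printoptions(precision=4,suppress=True)
print(q.x,q.cost);print(f(q.x))
x,y,a,h,px,lid=q.x;R=rz(a);o=np.array([x,y,0])
w=lambda l:(np.array(l)@RY.T+[px,0,h])@R.T+o
print("panel",w([0,0,0]),"rocker",w([-.02,.078,.008]),"rocker(x=0)",w([0,.078,.005]),"bar",w([-.02,-.068,.006]))
for m,uu in((S,(327.5,299.7)),(D,(333.75,275.9))):print(proj(m,w([-.02,.078,.008])),uu)
print("push",R@[.15-.175*np.cos(lid)-.01*np.sin(lid),0,.1+.175*np.sin(lid)+.01*np.cos(lid)]+o,"hinge",R@[.15,0,.1]+o)
E
```

```text
[ 0.6222  0.0496  0.0486  0.0646 -0.0974  0.849 ] 17.02851458079187
[ 1.7804 -0.2113  0.7622 -0.7686  0.2675 -0.5814 -0.1803 -0.9099  0.4484
  1.1121 -0.8154  4.0371  0.3115  0.2783 -0.2371  0.4411 -0.9516  0.5907
 -1.0125  0.5255  0.035   0.2638 -2.2761 -1.3293]
panel [0.5249 0.0449 0.0646] rocker [0.4998 0.1218 0.0672] rocker(x=0) [0.5199 0.1227 0.0695] bar [ 0.5074 -0.024   0.0653]
[[329.8573 298.6773]] (327.5, 299.7)
[[334.705  275.8865]] (333.75, 275.9)
push [0.649  0.0509 0.238 ] hinge [0.772  0.0569 0.1   ]
```

apply_moves(
  motion=[
    {"x": 5,"y": 5,"z": 10,"yaw": -6,"hand": -1},
    {"x": 33,"y": 65,"z": 12,"yaw": -11.7,"hand": -1},
    {"x": 33,"y": 65,"z": 12,"yaw": -11.7,"hand": -1},
    {"x": 33,"y": 65,"z": 12,"yaw": -11.7,"hand": -1},
    {"x": 33,"y": 65,"z": 12,"yaw": -11.7,"hand": -1},
    {"x": 33,"y": 65,"z": 12,"yaw": -11.7,"hand": -1},
    {"x": 33,"y": 65,"z": 12,"yaw": -11.7,"hand": -1},
    {"x": 33,"y": 65,"z": 12,"yaw": -11.7,"hand": -1},
    {"x": 33,"y": 65,"z": 12,"yaw": -11.7,"hand": -1},
    {"x": 33,"y": 65,"z": 12,"yaw": -11.7,"hand": -1},
  ],
)

```text
clock: 1.85
position: [0.4283, -0.0745, 0.334]
ee_rot: [3.14, 0.077, 0.002]
force: [0.4, -1.7, -0.7]
width: 0.007
gripper_force: 0.0
```

apply_moves(
  motion=[
    {"x": 4,"y": 6,"z": -2,"hand": -1},
    {"x": 4,"y": 10,"z": -6,"hand": -1},
    {"x": 4,"y": 12,"z": -8,"hand": -1},
    {"x": 4,"y": 12,"z": -8,"hand": -1},
    {"x": 4,"y": 12,"z": -8,"hand": -1},
  ],
)

```text
schema error: expected keys x, y, z, yaw, hand
```

Run:
```python
from h import *
import cv2
o=observe();print(o["position"],o["ee_rot"],o["clock"])
m=camera_model("wrist");im=get_image("wrist");print(m)
np.savez("w1.npz",K=m["camera_matrix"],T=m["T"]);cv2.imwrite("pics/w1.png",im)
for q in ("power_rocker","short_key","start_key","time_up_key","time_down_key"):
    print(q,[(r["p"],r["rect"]) for r in recognise(q,"wrist")][:2])
```

```text
[ 0.42828891 -0.07454302  0.33396263] [3.14004778e+00 7.70892414e-02 1.79340765e-03] 1.85
{'camera_matrix': array([[371.64829954,   0.        , 320.45808514],
       [  0.        , 371.64829954, 236.88778608],
       [  0.        ,   0.        ,   1.        ]]), 'T': array([[ 4.95710865e-02,  9.51032646e-01,  3.05089517e-01,
         5.11467491e-01],
       [-9.98770596e-01,  4.72200340e-02,  1.50852438e-02,
        -7.00427104e-02],
       [-5.97779801e-05, -3.05462230e-01,  9.52204191e-01,
         4.92522006e-01],
       [ 0.00000000e+00,  0.00000000e+00,  0.00000000e+00,
         1.00000000e+00]])}
power_rocker [(0.9, [143.9, 112.9, 165.4, 146.5])]
short_key [(0.73, [258.9, 117.2, 293.2, 132.4])]
start_key [(0.64, [225.9, 117.3, 245.1, 137.8]), (0.54, [182.5, 123.7, 195.8, 135.1])]
time_up_key [(0.53, [185.1, 123.5, 196.1, 136.7])]
time_down_key [(0.35, [502.5, 130.2, 576.6, 192.3]), (0.31, [192.2, 171.7, 293.3, 192.7])]
```

View pics/w1.png

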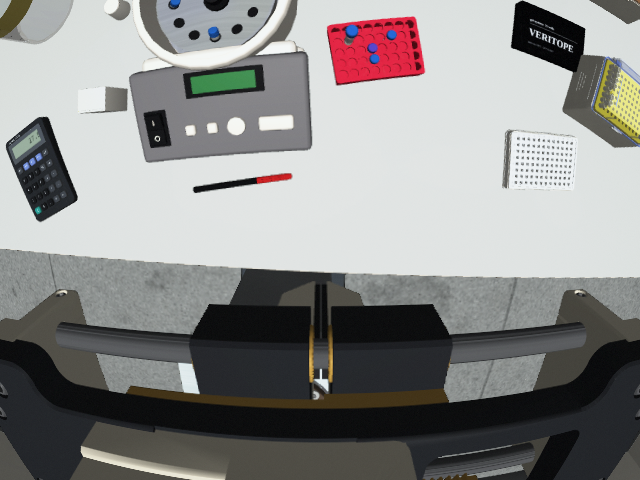

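apply_moves(
  motion=[
    {"x": 4,"y": 6,"z": -2,"yaw": 0,"hand": -1},
    {"x": 4,"y": 10,"z": -6,"yaw": 0,"hand": -1},
    {"x": 4,"y": 12,"z": -8,"yaw": 0,"hand": -1},
    {"x": 4,"y": 12,"z": -8,"yaw": 0,"hand": -1},
    {"x": 4,"y": 12,"z": -8,"yaw": 0,"hand": -1},
  ],
)

```text
clock: 2.78
position: [0.4681, 0.0417, 0.2539]
ee_rot: [3.14, 0.074, 0.001]
force: [0.5, 0.7, 0.1]
width: 0.003
gripper_force: 0.0
```

Run:
```python
from h import *
import cv2
o=observe();print(o["position"],o["ee_rot"],o["clock"],o["force"])
m=camera_model("wrist");im=get_image("wrist")
np.savez("w2.npz",K=m["camera_matrix"],T=m["T"]);cv2.imwrite("pics/w2.png",im)
for q in ("power_rocker","short_key","start_key","time_up_key"):
    print(q,[(r["p"],r["rect"]) for r in recognise(q,"wrist")][:2])
```

```text
[0.46810875 0.04172446 0.25387958] [3.13991849e+00 7.36089463e-02 7.51842824e-04] 2.775 [0.50648281 0.67112142 0.14471799]
power_rocker [(0.85, [215.2, 149.9, 245.9, 192.5])]
short_key [(0.57, [368.5, 163.6, 407.4, 185.2])]
start_key [(0.75, [327.8, 164.7, 350.7, 186.6]), (0.26, [271.7, 164.8, 287.6, 183.4])]
time_up_key [(0.65, [365.5, 160.6, 409.5, 181.6]), (0.59, [272.9, 165.8, 288.5, 183.4])]
```

View pics/w2.png

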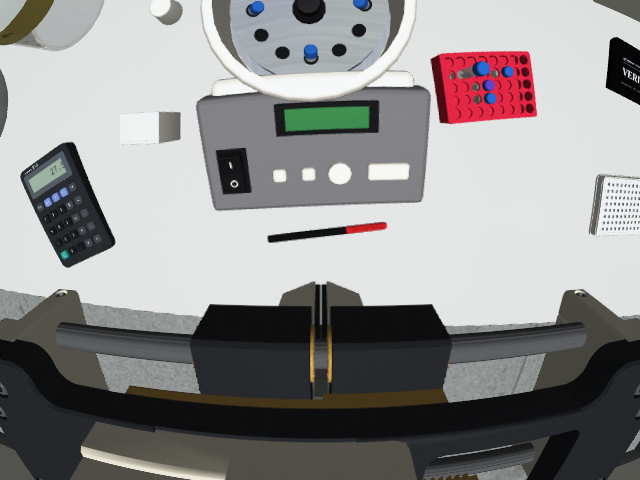

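```bash
cat >> h.py <<'E'
def projf(K,T,P):
    c=(np.atleast_2d(P)-T[:3,3])@T[:3,:3];v=np.c_[c[:,0],-c[:,1],-c[:,2]]
    rr=np.hypot(v[:,0],v[:,1]);t=np.arctan2(rr,v[:,2]);k=K[0,0]*t/rr
    return np.c_[K[0,2]+k*v[:,0],K[1,2]+k*v[:,1]]
E
python3 - <<'E'
from h import *
from scipy.optimize import least_squares
S=camera_model("scene");D=camera_model("side");w1=np.load("w1.npz");w2=np.load("w2.npz")
L=np.array([[-.02,-.068,.006],[-.02,-.022,.006],[-.02,.007,.005],[-.02,.034,.005]])
uS=np.array([[355.3,253.1],[348.1,267.5],[343.1,276.6],[338.4,285.6]]);uD=np.array([[356.25,253.4],[350.3,260],[346.6,264.7],[342.5,269.1]])
u1=np.array([[276,122.5],[235.7,126.3],[212,127.7],[190,130]]);u2=np.array([[388.5,172],[340,173.8],[308.5,174],[279.5,175.5]])
C=np.array([[-.058,.107,0],[-.058,-.107,0]]);uC=np.array([[216,209],[424,201]])
W=lambda p,L:(np.array(L)@RY.T)@rz(p[3]).T+p[:3]
def f(p): return np.concatenate([ .6*(proj(S,W(p,L))-uS).ravel(),.6*(proj(D,W(p,L))-uD).ravel(),(projf(w1["K"],w1["T"],W(p,L))-u1).ravel(),(projf(w2["K"],w2["T"],W(p,L))-u2).ravel()])
q=least_squares(f,[.525,.045,.065,.05],x_scale=.1)
np.set_printoptions(precision=4,suppress=True)
p=q.x;print(p,q.cost);print(f(p).reshape(-1,8))
print("rocker frame centre pred",projf(w2["K"],w2["T"],W(p,[[-.02,.078,.002],[0,.078,.002]])),"corners",projf(w2["K"],w2["T"],W(p,C)),uC)
print("rocker c",W(p,[-.02,.078,.008]),"far",W(p,[-.004,.078,.011]),"bar",W(p,[-.02,-.068,.006]))
# lid pixel-based rim check
th=np.linspace(0,2*np.pi,361)
E
```

```text
[0.5228 0.0498 0.0685 0.0884] 1.2421487983440906
[[ 0.4786 -0.1152  0.2815 -0.253   0.2513 -0.0047  0.2373 -0.0704]
 [-0.3329 -0.4064 -0.2462 -0.2461 -0.403  -0.1101 -0.1774 -0.1043]
 [-0.251   0.4211  0.3307 -0.4415  0.1276  0.1372  0.519   0.1072]
 [-0.1254  0.0328 -0.4806 -0.4365 -0.1565  0.1717  0.0528  0.0671]]
rocker frame centre pred [[234.4857 177.0413]
 [231.5838 157.6193]] corners [[213.0865 212.1685]
 [423.1388 203.7183]] [[216 209]
 [424 201]]
rocker c [0.4946 0.1256 0.0711] far [0.5092 0.1269 0.0782] bar [ 0.508  -0.0198  0.0692]
```

apply_moves(
  motion=[
    {"x": 2,"y": 5,"z": -2,"yaw": 10,"hand": -1},
    {"x": 4.3,"y": 8.5,"z": -5,"yaw": 20,"hand": -1},
    {"x": 4.3,"y": 8.5,"z": -10,"yaw": 30,"hand": -1},
    {"x": 4.3,"y": 8.5,"z": -14,"yaw": 32,"hand": -1},
    {"x": 4.3,"y": 8.5,"z": -15.5,"yaw": 32,"hand": -1},
    {"x": 4.3,"y": 8.5,"z": -15.5,"yaw": 32,"hand": -1},
    {"x": 4.3,"y": 8.5,"z": -15.5,"yaw": 32,"hand": -1},
  ],
)

```text
clock: 3.9
position: [0.5119, 0.129, 0.1]
ee_rot: [2.998, 0.939, 0.004]
force: [-0.6, 0.0, -0.2]
width: 0.006
gripper_force: 0.0
```

Run:
```python
from h import *
import cv2
o=observe();print(o["position"],o["ee_rot"],o["clock"],o["force"])
im=get_image("side")
cv2.imwrite("pics/s1.png",cv2.resize(im[130:320,200:440],None,fx=3,fy=3,interpolation=2))
```

```text
[0.51190485 0.12896792 0.09999906] [2.99771645 0.93894295 0.00418386] 3.9 [-0.5715866  0.0170843 -0.2396378]
```

View pics/s1.png

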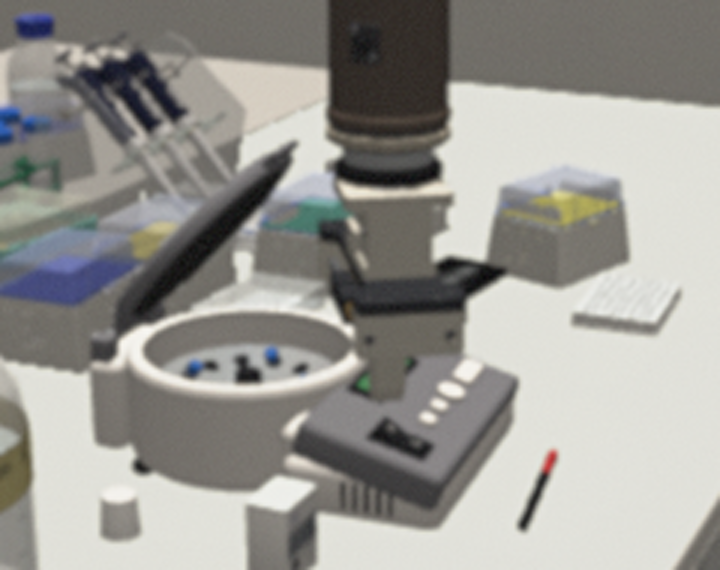

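apply_moves(
  motion=[
    {"x": 0,"y": -0.2,"z": -1,"yaw": 0,"hand": -1},
    {"x": 0,"y": -0.2,"z": -1.5,"yaw": 0,"hand": -1},
    {"x": 0,"y": -0.2,"z": -1.8,"yaw": 0,"hand": -1},
    {"x": 0,"y": -0.2,"z": -2.1,"yaw": 0,"hand": -1},
    {"x": 0,"y": -0.2,"z": -2.1,"yaw": 0,"hand": -1},
  ],
)

```text
clock: 4.58
position: [0.5102, 0.1267, 0.077]
ee_rot: [-2.997, -0.941, 0.002]
force: [0.3, 0.0, -0.7]
width: 0.002
gripper_force: 0.0
```

apply_moves(
  motion=[
    {"x": 0,"y": 0,"z": -0.2,"yaw": 0,"hand": -1},
    {"x": 0,"y": 0,"z": -0.4,"yaw": 0,"hand": -1},
    {"x": 0,"y": 0,"z": -0.4,"yaw": 0,"hand": -1},
  ],
)

```text
clock: 4.95
position: [0.5107, 0.1269, 0.075]
ee_rot: [2.996, 0.941, 0.001]
force: [-7.0, -3.2, 23.9]
width: 0.007
gripper_force: 12.1
```

apply_moves(
  motion=[
    {"x": 0,"y": 0,"z": 2,"yaw": 0,"hand": -1},
    {"x": 0,"y": 0,"z": 7,"yaw": 0,"hand": -1},
    {"x": -4,"y": -4,"z": 13,"yaw": -10,"hand": -1},
    {"x": -4,"y": -8,"z": 19,"yaw": -20,"hand": -1},
    {"x": -4,"y": -8,"z": 19,"yaw": -29,"hand": -1},
    {"x": -4,"y": -8,"z": 19,"yaw": -29,"hand": -1},
    {"x": -4,"y": -8,"z": 19,"yaw": -29,"hand": -1},
  ],
)

```text
clock: 5.82
position: [0.4702, 0.0472, 0.2625]
ee_rot: [-3.137, -0.165, 0.002]
force: [1.1, -0.0, -0.4]
width: 0.005
gripper_force: 0.0
```

Run:
```python
from h import *
import cv2
o=observe();print(o["position"],o["ee_rot"],o["clock"],o["force"])
m=camera_model("wrist");im=get_image("wrist");np.savez("w3.npz",K=m["camera_matrix"],T=m["T"]);cv2.imwrite("pics/w3.png",im)
a=cv2.imread("pics/w2.png")[70:220,190:440]
b=im[70:220,190:440]
cv2.imwrite("pics/cmp.png",cv2.resize(np.vstack([a,b]),None,fx=2,fy=2,interpolation=2))
```

```text
[0.47024832 0.04719397 0.26249158] [-3.13715711e+00 -1.64869284e-01  1.66376104e-03] 5.825 [ 1.07428245 -0.00262111 -0.43810854]
```

View pics/cmp.png

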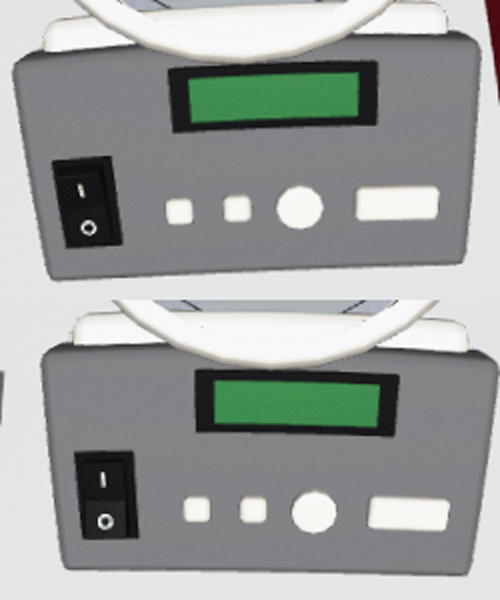

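apply_moves(
  motion=[
    {"x": 0,"y": 0,"z": 5.5,"yaw": -1,"hand": -1},
    {"x": 2,"y": 0.5,"z": 7,"yaw": -1,"hand": -1},
    {"x": 8,"y": 1,"z": 7,"yaw": -1,"hand": -1},
    {"x": 14,"y": 1.4,"z": 7,"yaw": -1,"hand": -1},
    {"x": 20,"y": 1.4,"z": 7,"yaw": -1,"hand": -1},
    {"x": 20.2,"y": 1.4,"z": 5,"yaw": -1,"hand": -1},
    {"x": 20.2,"y": 1.4,"z": 3,"yaw": -1,"hand": -1},
    {"x": 20.2,"y": 1.4,"z": 3,"yaw": -1,"hand": -1},
  ],
)

```text
clock: 6.88
position: [0.6716, 0.0614, 0.2898]
ee_rot: [-3.139, -0.137, 0.009]
force: [0.4, -0.8, -0.2]
width: 0.003
gripper_force: 0.0
```

Run:
```python
from h import *
import cv2
o=observe();print(o["position"],o["ee_rot"],o["clock"],o["force"])
im=get_image("side")
cv2.imwrite("pics/s2.png",cv2.resize(im[100:310,200:440],None,fx=2.8,fy=2.8,interpolation=2))
```

```text
[0.67158425 0.06138099 0.28981356] [-3.13857971 -0.13679052  0.00924894] 6.875 [ 0.41101701 -0.77793712 -0.19555801]
```

View pics/s2.png

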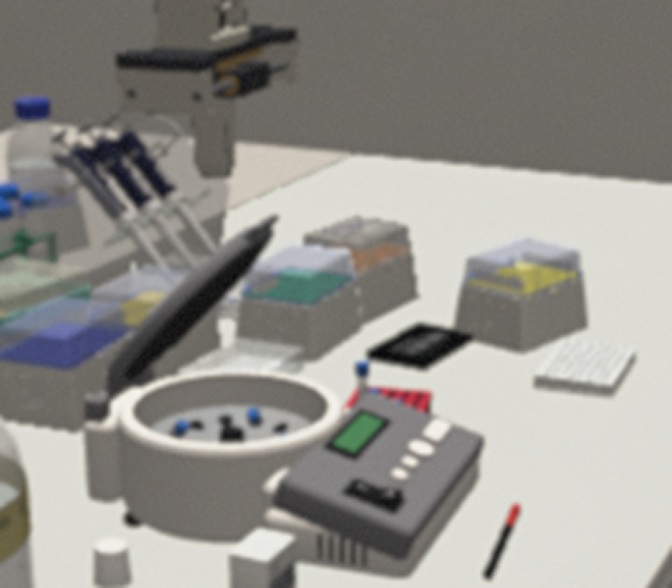

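Run:
```python
from h import *
S=camera_model("scene");D=camera_model("side")
h=np.array([.770,.0717,.1]);R=rz(.0884)
print("hinge",proj(D,h),"px hinge mid seen? ; tcp",proj(D,[.6716,.0614,.2898]),(213/2.8+200,175/2.8+100))
for t in (.65,.7,.75,.8,.85,.9):
    P=h+R@np.array([-.21*np.cos(t)+.008*np.sin(t),0,.21*np.sin(t)+.008*np.cos(t)])
    Q=h+R@np.array([-.175*np.cos(t)+.01*np.sin(t),0,.175*np.sin(t)+.01*np.cos(t)])
    print(t,P,proj(D,P),proj(S,P),"push",Q)
print("tips seen D",(298.2,178.6),"S about",(291,183))
```

```text
hinge [[241.8791319  236.58147565]] px hinge mid seen? ; tcp [[276.85049237 162.55524014]] (276.07142857142856, 162.5)
0.65 [0.60829777 0.05736817 0.23345782] [[302.95343034 189.4630869 ]] [[299.18053021 207.46257386]] push [0.63725756 0.05993491 0.21386846]
0.7 [0.61514392 0.05797495 0.24140445] [[300.07878401 185.7674096 ]] [[296.02350809 203.71983311]] push [0.64309228 0.06045204 0.22038652]
0.75 [0.62237714 0.05861604 0.24899765] [[297.04483247 182.20638154]] [[292.6789773 200.02234  ]] push [0.6492442  0.06099729 0.22660367]
0.8 [0.62997933 0.05928983 0.25621843] [[293.86087714 178.79116767]] [[289.15688746 196.38359792]] push [0.65569796 0.0615693  0.23250438]
0.85 [0.6379315  0.05999464 0.26304875] [[290.53678456 175.53240125]] [[285.4681806 192.8170683]] push [0.6624374  0.06216662 0.2380739 ]
0.9 [0.64621377 0.0607287  0.26947153] [[287.08293888 172.44013201]] [[281.62474303 189.33607939]] push [0.6694457  0.06278777 0.24329831]
tips seen D (298.2, 178.6) S about (291, 183)
```

apply_moves(
  motion=[
    {"x": -1.3,"y": 0,"z": -2,"yaw": 0,"hand": -1},
    {"x": -1.3,"y": 0,"z": -4,"yaw": 0,"hand": -1},
    {"x": -1.3,"y": 0,"z": -4.5,"yaw": 0,"hand": -1},
    {"x": -1.3,"y": 0,"z": -5,"yaw": 0,"hand": -1},
    {"x": -1.3,"y": 0,"z": -5.4,"yaw": 0,"hand": -1},
    {"x": -1.3,"y": 0,"z": -5.8,"yaw": 0,"hand": -1},
    {"x": -1.3,"y": 0,"z": -5.8,"yaw": 0,"hand": -1},
  ],
)

```text
clock: 7.8
position: [0.6597, 0.0606, 0.2352]
ee_rot: [3.139, 0.133, -0.001]
force: [-0.3, -0.3, -0.4]
width: 0.006
gripper_force: 0.0
```

apply_moves(
  motion=[
    {"x": 0,"y": 0,"z": -0.4,"yaw": 0,"hand": -1},
    {"x": 0,"y": 0,"z": -0.8,"yaw": 0,"hand": -1},
    {"x": -0.2,"y": 0,"z": -1.2,"yaw": 0,"hand": -1},
    {"x": -0.4,"y": 0,"z": -1.5,"yaw": 0,"hand": -1},
  ],
)

```text
clock: 8.3
position: [0.6555, 0.0606, 0.2199]
ee_rot: [3.139, 0.133, -0.001]
force: [-0.6, 0.4, 0.1]
width: 0.003
gripper_force: 0.1
```

apply_moves(
  motion=[
    {"x": -0.4,"y": 0,"z": -0.4,"yaw": 0,"hand": -1},
    {"x": -0.7,"y": 0,"z": -0.8,"yaw": 0,"hand": -1},
  ],
)

```text
clock: 8.55
position: [0.6484, 0.0606, 0.2121]
ee_rot: [3.139, 0.133, -0.0]
force: [-0.0, -0.3, 0.1]
width: 0.006
gripper_force: 0.1
```

Run:
```python
from h import *
get_image("side")
print([(r["p"],r["rect"]) for r in recognise("lid","side")][:2])
get_image("scene")
print([(r["p"],r["rect"]) for r in recognise("lid","scene")][:2])
print(observe()["force"],proj(camera_model("side"),[.65,.0606,.2125]))
```

```text
[(0.75, [240.8, 194.3, 309.7, 241.2])]
[(0.71, [230.6, 188.2, 309.5, 252.0])]
[0.14874488 0.43638147 0.71939466] [[286.24129671 196.6267363 ]]
```

apply_moves(
  motion=[
    {"x": -0.35,"y": 0,"z": -0.4,"yaw": 0,"hand": -1},
    {"x": -0.7,"y": 0,"z": -0.85,"yaw": 0,"hand": -1},
    {"x": -1.0,"y": 0,"z": -1.3,"yaw": 0,"hand": -1},
    {"x": -1.3,"y": 0,"z": -1.8,"yaw": 0,"hand": -1},
    {"x": -1.6,"y": 0,"z": -2.3,"yaw": 0,"hand": -1},
    {"x": -1.9,"y": -0.1,"z": -2.8,"yaw": 0,"hand": -1},
    {"x": -2.2,"y": -0.1,"z": -3.3,"yaw": 0,"hand": -1},
    {"x": -2.45,"y": -0.1,"z": -3.8,"yaw": 0,"hand": -1},
    {"x": -2.7,"y": -0.1,"z": -4.3,"yaw": 0,"hand": -1},
    {"x": -2.9,"y": -0.2,"z": -4.8,"yaw": 0,"hand": -1},
  ],
)

```text
clock: 10.0
position: [0.6196, 0.0588, 0.164]
ee_rot: [-3.139, -0.133, -0.0]
force: [0.4, -0.4, 0.6]
width: 0.009
gripper_force: 0.1
```

apply_moves(
  motion=[
    {"x": -0.2,"y": 0,"z": -0.5,"yaw": 0,"hand": -1},
    {"x": -0.4,"y": 0,"z": -1.0,"yaw": 0,"hand": -1},
    {"x": -0.55,"y": 0,"z": -1.5,"yaw": 0,"hand": -1},
    {"x": -0.7,"y": -0.1,"z": -2.0,"yaw": 0,"hand": -1},
    {"x": -0.8,"y": -0.1,"z": -2.5,"yaw": 0,"hand": -1},
    {"x": -0.9,"y": -0.1,"z": -3.0,"yaw": 0,"hand": -1},
    {"x": -1.0,"y": -0.1,"z": -3.4,"yaw": 0,"hand": -1},
    {"x": -1.1,"y": -0.1,"z": -3.8,"yaw": 0,"hand": -1},
    {"x": -1.1,"y": -0.1,"z": -4.2,"yaw": 0,"hand": -1},
    {"x": -1.1,"y": -0.1,"z": -4.5,"yaw": 0,"hand": -1},
  ],
)

```text
clock: 11.25
position: [0.6087, 0.0576, 0.1191]
ee_rot: [3.139, 0.133, -0.0]
force: [0.2, 0.8, -0.7]
width: 0.005
gripper_force: 0.0
```

apply_moves(
  motion=[
    {"x": -0.1,"y": 0,"z": -0.3,"yaw": 0,"hand": -1},
    {"x": -0.1,"y": 0,"z": -0.5,"yaw": 0,"hand": -1},
    {"x": -0.1,"y": 0,"z": -0.7,"yaw": 0,"hand": -1},
    {"x": -0.1,"y": 0,"z": -0.85,"yaw": 0,"hand": -1},
    {"x": -0.1,"y": 0,"z": -0.95,"yaw": 0,"hand": -1},
    {"x": -0.1,"y": 0,"z": -0.95,"yaw": 0,"hand": -1},
  ],
)

```text
clock: 12.0
position: [0.6079, 0.0577, 0.112]
ee_rot: [3.138, 0.132, 0.002]
force: [-9.0, -1.9, 20.8]
width: 0.004
gripper_force: 10.4
```

apply_moves(
  motion=[
    {"x": 0,"y": 0,"z": 3,"yaw": 0,"hand": -1},
    {"x": -4,"y": -4,"z": 7,"yaw": 0,"hand": -1},
    {"x": -8,"y": -7.8,"z": 7,"yaw": 0,"hand": -1},
    {"x": -10.2,"y": -7.8,"z": 4,"yaw": 0,"hand": -1},
    {"x": -10.2,"y": -7.8,"z": -0.5,"yaw": 0,"hand": -1},
    {"x": -10.2,"y": -7.8,"z": -1.5,"yaw": 0,"hand": -1},
    {"x": -10.2,"y": -7.8,"z": -1.5,"yaw": 0,"hand": -1},
  ],
)

```text
clock: 12.88
position: [0.506, -0.02, 0.095]
ee_rot: [-3.138, -0.133, 0.001]
force: [-0.3, -1.2, 0.7]
width: 0.008
gripper_force: 0.0
```

Run:
```python
from h import *
import cv2
o=observe();print(o["position"],o["clock"],o["force"])
im=get_image("side");i2=get_image("scene")
a=cv2.resize(im[160:310,210:410],None,fx=3,fy=3,interpolation=2)[:,:600]
b=cv2.resize(i2[170:330,210:400],None,fx=1,fy=1)
cv2.imwrite("pics/s3.png",a)
print([(r["p"],r["rect"]) for r in recognise("lid","side")][:2])
```

```text
[ 0.50599474 -0.02001716  0.09498262] 12.875 [-0.34367516 -1.18002081  0.72595225]
[(0.61, [239.4, 227.3, 324.0, 259.4])]
```

View pics/s3.png

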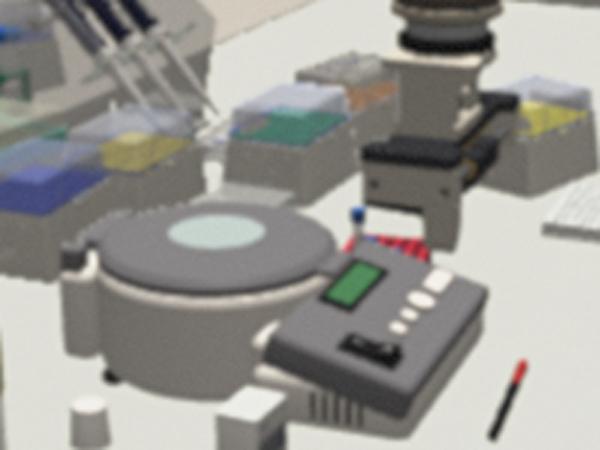

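apply_moves(
  motion=[
    {"x": 0,"y": 0,"z": -1.2,"yaw": 0,"hand": -1},
    {"x": 0,"y": 0,"z": -2.0,"yaw": 0,"hand": -1},
    {"x": 0,"y": 0,"z": -2.3,"yaw": 0,"hand": -1},
    {"x": 0,"y": 0,"z": -2.5,"yaw": 0,"hand": -1},
    {"x": 0,"y": 0,"z": -2.5,"yaw": 0,"hand": -1},
  ],
)

```text
clock: 13.65
position: [0.506, -0.0203, 0.07]
ee_rot: [3.139, 0.133, 0.001]
force: [-0.1, -0.5, 4.7]
width: 0.003
gripper_force: 2.0
```

apply_moves(
  motion=[
    {"x": 0,"y": 0,"z": -0.1,"yaw": 0,"hand": -1},
    {"x": 0,"y": 0,"z": -0.2,"yaw": 0,"hand": -1},
    {"x": 0,"y": 0,"z": -0.2,"yaw": 0,"hand": -1},
  ],
)

```text
clock: 14.02
position: [0.5064, -0.0203, 0.0684]
ee_rot: [3.139, 0.133, 0.002]
force: [0.3, -0.9, 8.8]
width: 0.006
gripper_force: 4.2
```

apply_moves(
  motion=[
    {"x": 0,"y": 0,"z": -0.1,"yaw": 0,"hand": -1},
    {"x": 0,"y": 0,"z": -0.1,"yaw": 0,"hand": -1},
    {"x": 0,"y": 0,"z": -0.1,"yaw": 0,"hand": -1},
  ],
)

```text
clock: 14.4
position: [0.5066, -0.0203, 0.068]
ee_rot: [3.138, 0.132, 0.003]
force: [-2.0, -0.9, 17.1]
width: 0.007
gripper_force: 8.5
```

Run:
```python
from h import *
import cv2
o=observe();print(o["position"],o["clock"],o["force"])
im=get_image("wrist")
cv2.imwrite("pics/w4.png",im)
```

```text
[ 0.50658198 -0.02030981  0.06800179] 14.4 [-2.02420062 -0.87886585 17.12133759]
```

View pics/w4.png

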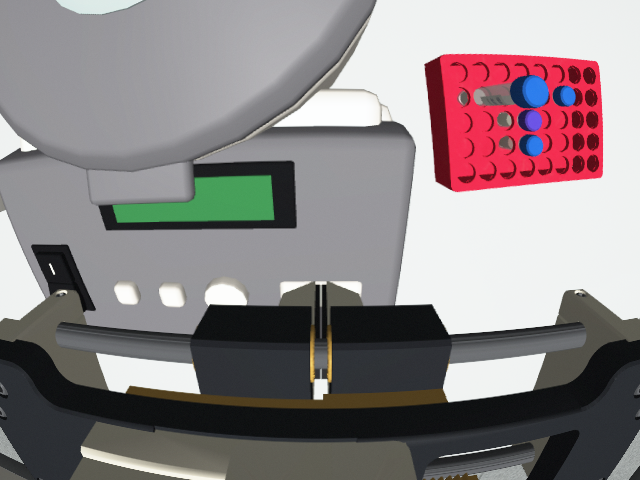

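The lid is shut (its lip is at about (140,180)). The fingertips are centred on the bar key at about (321,290), and the other keys are clear. The key is bottomed at 17 N and the rocker's far half is down at about (52,268).

```bash
python3 -c "
from cell import *
print(sign_off())"
```

```text
the job is handed in; nothing more can be done
None
```

The centrifuge is switched on, its lid is fully shut, and the short-spin key is held right down at about 17 N. The job was handed in at about 14.5 s with no other key pressed and nothing around it touched. I judged the rocker to be on from the camera views and the press force, as there was no direct reading of its position.

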